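# Release and open the sprung lid of a sample-conditioning unit

### The arm

A 7-joint arm with a two-finger parallel gripper is mounted at the origin on the work surface. World frame = base frame: x ahead of the robot, y to its left, z up, the work surface at z = 0. Lengths are in m, angles in rad, forces in N, time in s.
With the tool pointing down it reaches from about 0.4 to 0.85 m from the base axis. Payload 10.4 kg.
Tool frame: the origin (TCP) lies between the finger pads; the fingertips stand 22 mm ahead of it and the grasp point (between the pads) lies 3 mm ahead of it; z points along the fingers, y is the line along which they close (so a half turn about z gives the same grasp; the last joint's range is limited). The gripper opens to 85 mm and grips with 20 to 120 N. Pads are 22 mm wide; open, the fingers measure 114 mm over their backs; the gripper's body (76 mm by 85 mm) begins 54 mm behind the grasp point. The pads swing forward as they close: fully open they stand 13 mm farther back than shut.
Start: joints at [-1.188, 0.332, -0.065, 1.46, 0.022, 1.35, -0.088], TCP at [0.247, 0.574, 0.253] pointing down, gripper open.
Joint ranges: [-2.6, 2.6], [-0.5, 2.12], [-1.47, 1.34], [0.16, 2.42], [-1.27, 4.41], [0.06, 2.06], [-2.6, 2.6]. Speed limits (rad/s): [2.22, 2.22, 2.79, 2.79, 3.14, 3.14, 3.14].

### API

Orientations are given as a unit quaternion [x, y, z, w].
In Python, from workcell import manip, camera, ticket, boxes_of, outline_of gives the robot as it stands.
- The arm moves only by the tool carry_out, never from a script. Its argument "deltas" is a list of rows, each a list of 5 numbers: the shift along the tool's x, y, z as a fraction of full scale, then the turn about the tool's z as a fraction of full scale, then the opening, from -1 (shut) to 1 (fully open), so that 0 is half open. In form: [[tx, ty, tz, spin, gripper], ...]. A call has 1 to 20 rows; each row is the pose to reach, as a shift and turn from the pose commanded when the call began, along the tool's axes at that moment; what a row does not reach only later rows make up. Full scale, the value 1, is 150 mm for a shift and 30 degrees for a turn. A row lasts 1/8 s, in which the tool goes at most 62.5 mm and 10.7 degrees, less where a joint would pass 70% of its speed; a pose out of reach is approached as far as the arm can. A call with a number of a shift or a turn outside -1 to 1 is refused whole. A call with a gripper value outside its range is refused whole. The fingers move at their own pace and stop on an object; "force" is the grip in N (left out, the last holds). Time passes only in rows, so rows that repeat a pose let the fingers close. It gives the time, the measured TCP pose, the force, the opening and the grip force at its end, in the units of the state.
- manip.get_obs(): the state, without advancing time (a new reading comes with each control period).
- camera(name): name is "side" or "top" or "wrist"; returns a dict with "img" (384x512x3 uint8, red, green, blue), "depth" (384x512 float32, m along the optical axis (not along the pixel's ray), 0 where there is no reading), "vertical_fov" (degrees; the focal length in pixels is half the picture's height over the tangent of half this angle, whatever the lens; pixels are square), "cx", "cy" (the principal point, pixels), "R" (3x3) and "t" (3): a world point X has camera coordinates R X + t. Camera axes: x right, y down, z forward; pixel columns grow to the right and rows downward; lengths in m; the calibration is good to about 2 mm. A picture is of the moment at which its call begins.
- ticket.hand_in(): hands the job in; it is judged then, once.
Trained networks look in a picture, given as the dict that the camera call returned (one of the last four; its "shot" number tells which), for a name from the list of things; names that differ only in an ending like _2 or _b are one class to them, and where a whole thing is asked for, a point or a joint stands for the part that bears it (a point fixed in the world has none). Each returns a list of dicts, best first, with "conf" (0 to 1); they miss things now and then, are a little off and sometimes report something else, mostly with a low value. They report only what shows in the picture. A call takes as long as a camera call.
- boxes_of(query, picture): "position" ([x, y, z] in m, in world coordinates, good to about 4 mm: the middle of the surface that is visible of it).
- outline_of(query, picture): "region" (384x512 bool, what is visible of it).
The state is a dict: "clock": time; "joint_pos": joint angles; "joint_velocities": joint speeds; "tau": joint torques, N m; "position": TCP position; "ee_rot": TCP orientation; "ft_force": force on the tool from outside, world axes, zero at the start; "torque": the same for the moment, N m; "grip_width": opening from 0.0 (shut) to 1.0 (fully open); "grasp_force": force on a finger pad.
Only numpy, scipy, OpenCV 4.12 (cv2) and the standard library are available. Lean on these libraries where they do the work, as an engineer would, in place of code of your own. Each camera call takes 0.05 s, during which the arm holds its last target. There are 200 camera calls.

### The job

Press down the red release tab on the front deck of the steel sample-conditioning unit so that its lid springs up, let the tab go, then push the lid back until it stands fully open against its stop. Be gentle with the unit, and leave every tin, cup, bottle and tool standing or lying where it is.

Things in the scene. Friction and masses are not known exactly. Their poses are not given: they have to be found in the camera images.
- unit: The fixed sample-conditioning unit, a stainless box 260 (x) x 200 (y) mm; origin at the centre of its underside on the bench, x axis from its front (control panel, nearest the robot) to its back (lid hinge), y to its left, z up. Front part, x -130 to -42 mm: an open deck 70 mm high carrying the red tab. Behind it, x -38 to 130 mm: the sample chamber, walls 100 mm high, covered by the lid. It stands turned by up to about 0.3 rad.
- tab (a joint): Angle of the red release tab, a rocker latch, rad: 0 at rest, grows as its pad is pressed down, 0.30 at its stop. It pivots about an axis along the unit's y at unit x -36, z 88 mm; the lid lets go at about 0.2. About 2 N at the pad's centre starts it and 5 N presses it home; it springs back when let go.
- tab_pad (a point): Centre of the top face of the tab's red pad (42 mm in x, 50 mm in y, 6 mm thick), at unit (-85, 0, 100) mm at rest; it goes down about 10 mm there until the lid lets go and 15 mm until it is home. A dark steel hook 30 mm wide stands behind the pad (unit x -46 to -30 mm, top at z 121 mm) and holds the lid's front edge.
- lid (a joint): Opening angle of the lid, rad: 0 shut and latched, 1.85 fully open against its stop. When released a spring pin lifts it to about 0.5 and no further; short of upright (1.57) it falls back to there if let go, past upright it falls open gently by itself. It takes under 4 N at its front edge to push.
- lid_edge (a point): Middle of the lid's front edge face; moves with the lid. The lid is an aluminium plate with a blue panel on top, 12 mm thick, 190 mm wide (y), its front edge 150 mm from the hinge axis. Shut, this point is at unit (-35, 0, 107) mm.
- lid_hinge (a point): Middle of the lid's hinge axis, which runs along the unit's y, at unit (115, 0, 100) mm; fixed to the unit. The lid turns up and back about it, away from the front.
- deck_tin: Small metal tin, 40 mm diameter, 30 mm high, standing on the unit's deck to the left of the tab (about unit (-92, 72) mm); origin at the centre of its underside. To be left alone.
- sample_cup: Open steel cup, 60 mm diameter, 50 mm high, inside the chamber under the lid; origin at the centre of its underside. To be left alone.
- beaker: Open glass beaker, 68 mm diameter, 85 mm high, on the bench beside the unit; origin at the centre of its underside. To be left alone.
- bottle: Amber bottle with a blue cap, 60 mm diameter, 140 mm high, on the bench beside the unit; origin at the centre of its underside. To be left alone.
- ring_mould: Brass ring, 76 mm outside diameter, 35 mm high, on the bench beside the unit; origin at the centre of its underside. To be left alone.
- tin: Metal tin with a paper label, 68 mm diameter, 55 mm high, on the bench beside the unit; origin at the centre of its underside. To be left alone.
- spatula: Spatula with a wooden handle, 200 mm long, lying on the bench in front of the unit; origin at its underside near its middle. To be left alone.

How it is judged:
By the outcome, as a careful person would: the job done as asked, in the order asked, and still so for the second after the job is handed in, with the robot touching nothing.
It also fails if it takes over 43 s, if anything falls off the work surface, if the arm or the gripper's body presses on something with over 40 N, if the wrist force passes 120 N, or if a joint passes its speed limit or range.

## Working session

There is one attempt and no reset: what is moved stays moved. The work goes in short steps, Python scripts to look and compute and a tool call to move; the robot and the scene stay as the last step left them, time stands still between calls to the robot, and variables do not carry over. Pictures are saved under pics/ and viewed, at most 10 in all, crops included, and the job is handed in when it is done.

Besides the shell and the picture viewer there is one more tool, called after "Call:" as a command line: name --pt "numbers of a row" for each row, then --argument value for the rest. carry_out: Moves the arm, as the interface text tells. Its arguments: {"type":"object","properties":{"deltas":{"type":"array","items":{"type":"array","items":{"type":"number"}}},"force":{"type":"number"}},"required":["deltas"]}

```bash
mkdir -p pics
cat > h.py <<'E'
import numpy as np, cv2
from workcell import manip, camera, ticket, boxes_of, outline_of
from scipy.spatial.transform import Rotation as Ro
def cloud(p):
    d=p["depth"]; h,w=d.shape; f=h/2/np.tan(np.radians(p["vertical_fov"])/2)
    v,u=np.mgrid[:h,:w]; X=np.dstack([(u-p["cx"])/f*d,(v-p["cy"])/f*d,d])
    return (X-np.asarray(p["t"]))@np.asarray(p["R"])
def save(p,n): cv2.imwrite(f"pics/{n}.png",p["img"][:,:,::-1])
E
python3 - <<'E'
from h import *
o=manip.get_obs(); print(o["position"],o["ee_rot"],o["clock"])
ps={n:camera(n) for n in("top","side")}
cv2.imwrite("pics/a.png",cv2.resize(np.hstack([ps[n]["img"] for n in ps])[:,:,::-1],(800,300)))
for n,p in ps.items():
    C=cloud(p)
    for q in["unit","tab_pad","lid_edge","lid_hinge","lid","deck_tin","beaker","bottle","ring_mould","tin","spatula"]:
        for b in boxes_of(q,p)[:1]: print(n,q,np.round(b["position"],3),round(b["conf"],2))
    for q in["tab_pad","lid"]:
        for b in outline_of(q,p)[:1]:
            m=b["region"]&(p["depth"]>0); P=C[m]; print(n,q,"out",m.sum(),np.round(np.median(P,0),3))
            P=P[abs(P[:,2]-np.median(P[:,2]))<.006]
            r=cv2.minAreaRect((P[:,:2]*1000).astype(np.float32)); print(r)
E
```

```text
[0.24657196 0.57392488 0.25252029] [ 2.01487807e-01  9.79490759e-01 -7.09099036e-04 -1.16420776e-04] 0.0
top unit [ 0.544 -0.083  0.112] 0.6
top tab_pad [ 0.466 -0.076  0.102] 0.87
top lid_edge [ 0.581 -0.1    0.114] 0.64
top lid_hinge [ 0.542 -0.091  0.114] 0.55
top lid [ 0.584 -0.101  0.111] 0.76
top deck_tin [0.468 0.001 0.098] 0.57
top beaker [ 0.588 -0.3    0.054] 0.73
top bottle [0.539 0.092 0.101] 0.93
top ring_mould [ 0.48  -0.255  0.031] 0.88
top tin [0.671 0.08  0.056] 0.93
top spatula [ 0.37  -0.018  0.   ] 0.63
top tab_pad out 874 [ 0.472 -0.073  0.099]
((474.2352294921875, -72.64462280273438), (50.438880920410156, 68.94036865234375), 76.64855194091797)
top lid out 7331 [ 0.584 -0.099  0.114]
((584.536865234375, -99.11009216308594), (190.14012145996094, 154.8570098876953), 76.7723159790039)
side unit [ 0.532 -0.164  0.088] 0.73
side tab_pad [ 0.466 -0.082  0.103] 0.59
side lid_edge [ 0.579 -0.129  0.112] 0.92
side lid [ 0.579 -0.13   0.114] 0.86
side deck_tin [ 0.469 -0.015  0.102] 0.69
side beaker [ 0.58  -0.296  0.057] 0.8
side bottle [0.537 0.075 0.092] 0.59
side ring_mould [ 0.476 -0.273  0.028] 0.58
side tin [ 0.579 -0.13   0.11 ] 0.28
side spatula [ 0.358 -0.032  0.002] 0.89
side tab_pad out 574 [ 0.472 -0.081  0.099]
((472.7285461425781, -75.50797271728516), (49.152748107910156, 65.14600372314453), 73.72718811035156)
side lid out 5443 [ 0.579 -0.129  0.113]
((583.4518432617188, -99.89277648925781), (193.0960693359375, 155.1782989501953), 76.58137512207031)
```

View pics/a.png

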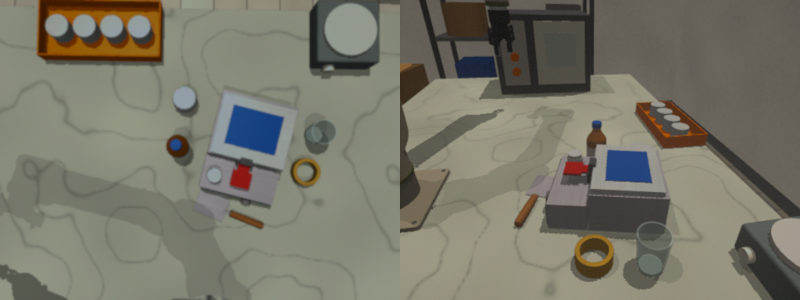

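The top view (left half) shows the unit at about (255,150), with the red tab at (242,178), the blue lid behind it, the deck tin at (214,175), the bottle at (178,145) and the spatula in front. The lid and tab fits agree: yaw is about -0.232 rad and the unit origin is about (0.543, -0.0895). The pad comes out near (0.460, -0.070), at a height of about 0.10. I'll move over now with the gripper shut.

Call:
carry_out --pt "-0.27 -0.27 0 0 -1" --pt "-0.54 -0.54 0 0 -1" --pt "-0.8 -0.8 0 0 -1" --pt "-1 -1 0 0 -1" --pt "-1 -1 0 0 -1" --force 20

```text
clock: 2.02
position: [0.3272, 0.3745, 0.2539]
ee_rot: [0.204, 0.979, 0.0, 0.0]
ft_force: [0.2, 0.3, -0.8]
grip_width: -0.002
grasp_force: 0.0
```

Call:
carry_out --pt "-0.27 -0.27 0 0 -1" --pt "-0.54 -0.54 0 0 -1" --pt "-0.8 -0.8 0 0 -1" --pt "-1 -1 0 0 -1" --pt "-1 -1 0 0 -1"

```text
clock: 2.65
position: [0.405, 0.1784, 0.2536]
ee_rot: [0.204, 0.979, 0.0, 0.0]
ft_force: [-0.4, 0.7, -0.1]
grip_width: 0.001
grasp_force: 0.0
```

Call:
carry_out --pt "-0.27 -0.27 0 -0.1 -1" --pt "-0.54 -0.54 0 -0.2 -1" --pt "-0.8 -0.8 0 -0.333 -1" --pt "-1 -1 0 -0.333 -1" --pt "-1 -1 0 -0.333 -1" --pt "-1 -1 0 -0.333 -1"

```text
clock: 3.4
position: [0.4827, -0.0148, 0.2532]
ee_rot: [0.114, 0.993, 0.0, -0.0]
ft_force: [0.6, -0.1, -0.6]
grip_width: -0.0
grasp_force: 0.0
```

```bash
cat >> h.py <<'E'
c,s=np.cos(-.232),np.sin(-.232); O=np.array([.543,-.0895])
def unit(P):
    P=np.asarray(P); d=P[...,:2]-O; return np.stack([d[...,0]*c+d[...,1]*s,-d[...,0]*s+d[...,1]*c,P[...,2]],-1)
def show():
    o=manip.get_obs(); R=Ro.from_quat(o["ee_rot"]).as_matrix()
    print("clock",round(o["clock"],2),"unit TCP mm",np.round(unit(o["position"])*1000,1),"R",np.round(R.T[:2],3).tolist(),"F",np.round(o["ft_force"],1),"grip",o["grip_width"])
    return o,R
E
python3 - <<'E'
from h import *
o,R=show()
p=camera("wrist");save(p,"w1")
for q in["tab_pad","lid"]:
    for b in outline_of(q,p)[:1]:
        m=b["region"]&(p["depth"]>0); P=unit(cloud(p)[m])*1000; print(q,b["conf"],m.sum(),np.round(np.percentile(P,[2,50,98],axis=0),0).tolist())
        if q=="tab_pad":
            T=P[abs(P[:,2]-100)<5]; print(np.percentile(T,[1,50,99],axis=0).round(1).tolist())
E
```

```text
clock 3.4 unit TCP mm [-75.9  58.8 253.2] R [[-0.974, 0.227, 0.0], [0.227, 0.974, 0.0]] F [ 0.6 -0.1 -0.6] grip -0.00040824514940564736
tab_pad 0.87 4515 [[-107.0, -24.0, 95.0], [-75.0, -0.0, 101.0], [-34.0, 23.0, 122.0]]
[[-107.5, -25.2, 97.8], [-82.4, -0.7, 100.6], [-48.3, 24.0, 102.8]]
lid 0.58 12221 [[-38.0, -94.0, 104.0], [-10.0, -34.0, 114.0], [83.0, 90.0, 117.0]]
```

View pics/w1.png

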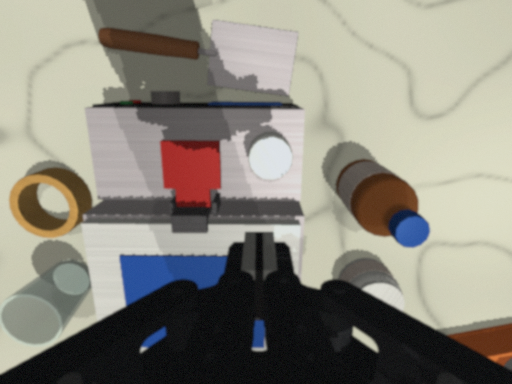

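The wrist view matches the unit frame: the red pad is at pixel (191,165), the hook at (190,217) and the deck tin at (270,158), and the pad measures unit (-85, 0, 100). Next I move above the pad and come down to just over it.

Call:
carry_out --pt "0.05 -0.2 0 0 -1" --pt "0.093 -0.39 0 0 -1" --pt "0.093 -0.39 0.3 0 -1" --pt "0.093 -0.39 0.6 0 -1" --pt "0.093 -0.39 0.82 0 -1" --pt "0.093 -0.39 0.82 0 -1" --pt "0.093 -0.39 0.82 0 -1"

```text
clock: 4.42
position: [0.4563, -0.0701, 0.1316]
ee_rot: [0.115, 0.993, 0.0, 0.001]
ft_force: [0.5, 0.0, -0.2]
grip_width: 0.001
grasp_force: 0.0
```

```bash
python3 -c "
from h import *
show()"
```

```text
clock 4.42 unit TCP mm [-88.8  -1.1 131.6] R [[-0.974, 0.229, -0.001], [0.229, 0.974, 0.001]] F [ 0.5  0.  -0.2] grip 0.0008378395997977392
```

Call:
carry_out --pt "0 0 0.03 0 -1" --pt "0 0 0.055 0 -1" --pt "0 0 0.075 0 -1" --pt "0 0 0.09 0 -1" --pt "0 0 0.105 0 -1" --pt "0 0 0.12 0 -1" --pt "0 0 0.135 0 -1" --pt "0 0 0.145 0 -1" --pt "0 0 0.145 0 -1"

```text
clock: 5.55
position: [0.4552, -0.0705, 0.1086]
ee_rot: [0.116, 0.993, 0.0, -0.0]
ft_force: [-7.5, 2.8, 9.9]
grip_width: -0.002
grasp_force: 5.7
```

```bash
python3 -c "
from h import *
show()
p=camera('side');save(p,'s2')
for q in ['lid','lid_edge']: print([(np.round(unit(b['position'])*1000),b['conf']) for b in boxes_of(q,p)[:1]])"
```

```text
clock 5.55 unit TCP mm [-89.8  -1.6 108.6] R [[-0.973, 0.229, 0.001], [0.229, 0.973, 0.0]] F [-7.5  2.8  9.9] grip -0.0020639776307494447
[(array([ 49., -35., 144.]), 0.7)]
[(array([ 52., -34., 149.]), 0.81)]
```

View pics/s2.png

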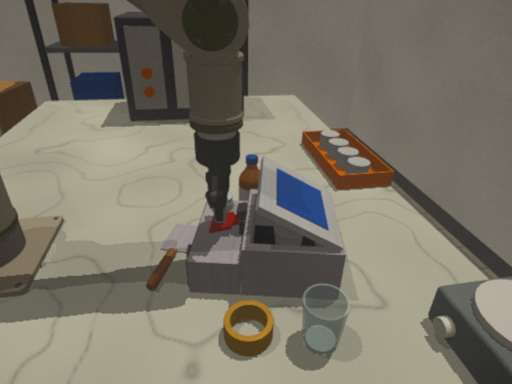

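The lid has sprung up: the picture shows its front edge raised at about pixel (265,165), and the tab is still held down. I'll release the tab by lifting up and slightly back.

Call:
carry_out --pt "0 0 -0.06 0 -1" --pt "0.02 0 -0.15 0 -1" --pt "0.05 0 -0.3 0 -1" --pt "0.05 0 -0.44 0 -1" --pt "0.05 0 -0.44 0 -1" --pt "0.05 0 -0.44 0 -1"

```text
clock: 6.45
position: [0.4481, -0.0689, 0.1744]
ee_rot: [0.116, 0.993, 0.0, 0.0]
ft_force: [0.1, -0.4, 0.1]
grip_width: 0.001
grasp_force: 0.0
```

```bash
python3 -c "
from h import *
show()
p=camera('wrist');save(p,'w2');t=camera('top');s=camera('side')
for q,pp in (('tab_pad',p),('lid',p),('lid',s),('lid',t)):
  for b in outline_of(q,pp)[:1]:
    m=b['region']&(pp['depth']>0); P=unit(cloud(pp)[m])*1000; print(q,b['conf'],m.sum(),np.percentile(P,[1,50,99],axis=0).round().tolist())
    if q=='tab_pad': T=P[(P[:,0]<-66)&(abs(P[:,1])<25)];print(np.polyfit(T[:,0]+85,T[:,2],1))
    if q=='lid': T=P[(P[:,2]>105)&(P[:,2]<200)];a=np.polyfit(T[:,0],T[:,2],1);print('tilt',-np.arctan(a[0]))
"
```

```text
clock 6.45 unit TCP mm [-97.1  -1.8 174.4] R [[-0.973, 0.229, -0.0], [0.229, 0.973, 0.0]] F [ 0.1 -0.4  0.1] grip 0.0011122344382049484
tab_pad 0.73 3815 [[-108.0, -26.0, 94.0], [-93.0, 0.0, 101.0], [-68.0, 24.0, 102.0]]
[-1.21001064e-02  1.00757701e+02]
lid 0.62 36855 [[-141.0, -99.0, 24.0], [-97.0, -13.0, 71.0], [10.0, 97.0, 102.0]]
tilt 0.6594293200073595
lid 0.78 4729 [[-16.0, -97.0, 40.0], [51.0, -34.0, 147.0], [123.0, 94.0, 180.0]]
tilt 0.474636521811294
lid 0.71 6942 [[-16.0, -93.0, 109.0], [48.0, 0.0, 151.0], [123.0, 93.0, 181.0]]
tilt 0.4710262491280719
```

View pics/w2.png

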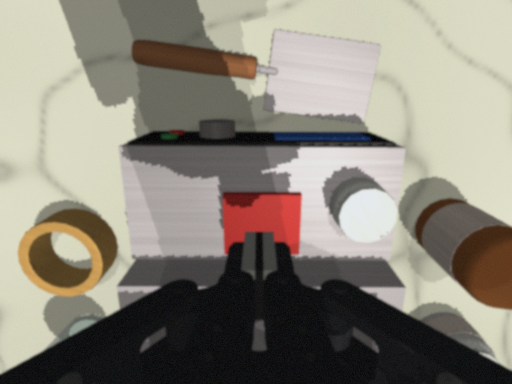

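The tab is back at rest: the pad is level at z 101, shown at pixel (262,222). The lid sits at about 0.475 rad, so its lower front corner is near unit (-18, 169). I'll push it along its arc with the finger flank.

Call:
carry_out --pt "-0.12 0.01 0 0 -1" --pt "-0.25 0.01 0.01 0 -1" --pt "-0.38 0.01 0.01 0 -1" --pt "-0.44 0.01 0.01 0 -1" --pt "-0.48 0.01 -0.04 0 -1" --pt "-0.515 0.01 -0.085 0 -1" --pt "-0.545 0.01 -0.13 0 -1" --pt "-0.575 0.01 -0.175 0 -1" --pt "-0.61 0.01 -0.21 0 -1" --pt "-0.65 0.01 -0.245 0 -1" --pt "-0.72 0.01 -0.31 0 -1" --pt "-0.8 0.01 -0.37 0 -1" --pt "-0.89 0.01 -0.42 0 -1" --pt "-0.98 0.01 -0.46 0 -1" --pt "-0.98 0.01 -0.46 0 -1"

```text
clock: 8.68
position: [0.5927, -0.1013, 0.2437]
ee_rot: [0.115, 0.993, -0.0, 0.001]
ft_force: [-0.7, -0.5, -0.0]
grip_width: 0.002
grasp_force: 0.1
```

```bash
python3 -c "
from h import *
show()
s=camera('side');save(s,'s3')
for b in outline_of('lid',s)[:1]:
    m=b['region']&(s['depth']>0); P=unit(cloud(s)[m])*1000; print(b['conf'],m.sum(),np.percentile(P,[1,50,99],axis=0).round().tolist())
"
```

```text
clock 8.68 unit TCP mm [ 5.110e+01 -1.000e-01  2.437e+02] R [[-0.973, 0.229, -0.001], [0.229, 0.973, -0.0]] F [-0.7 -0.5 -0. ] grip 0.001667853176824153
0.79 1206 [[64.0, -97.0, 100.0], [86.0, -95.0, 198.0], [127.0, 39.0, 245.0]]
```

View pics/s3.png

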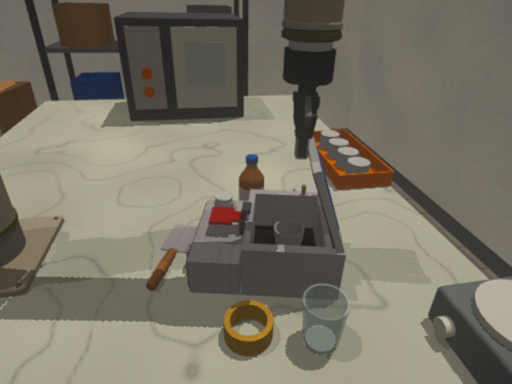

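The lid is held at about 1.2 rad, with its edge at about pixel (318,150), and nothing else has moved. I continue past upright, slowing near the end.

Call:
carry_out --pt "-0.05 0 -0.02 0 -1" --pt "-0.12 0 -0.04 0 -1" --pt "-0.19 0 -0.055 0 -1" --pt "-0.25 0 -0.065 0 -1" --pt "-0.31 0 -0.067 0 -1" --pt "-0.36 0 -0.067 0 -1" --pt "-0.4 0 -0.065 0 -1" --pt "-0.44 0 -0.06 0 -1" --pt "-0.48 0 -0.055 0 -1" --pt "-0.51 0 -0.05 0 -1" --pt "-0.53 0 -0.05 0 -1" --pt "-0.53 0 -0.05 0 -1" --pt "-0.53 0 -0.05 0 -1"

```text
clock: 10.4
position: [0.6689, -0.1194, 0.2511]
ee_rot: [0.115, 0.993, 0.0, -0.0]
ft_force: [0.2, 0.1, 0.6]
grip_width: -0.003
grasp_force: 0.0
```

Call:
carry_out --pt "0.1 0 0 0 -1" --pt "0.3 0 0 0 -1" --pt "0.6 0 -0.1 0 -1" --pt "0.9 0 -0.2 0 -1" --pt "1 0 -0.2 0 -1" --pt "1 0 -0.2 0 -1" --pt "1 0 -0.2 0 -1"

```text
clock: 11.28
position: [0.5235, -0.0849, 0.281]
ee_rot: [0.115, 0.993, 0.0, 0.0]
ft_force: [0.2, -0.6, -0.7]
grip_width: -0.001
grasp_force: 0.0
```

```bash
python3 -c "
from h import *
show()
s=camera('side');t=camera('top')
cv2.imwrite('pics/f.png',cv2.resize(np.hstack([s['img'],t['img']])[:,:,::-1],(800,300)))
for p in (s,t):
  for b in outline_of('lid',p)[:1]:
    m=b['region']&(p['depth']>0); P=unit(cloud(p)[m])*1000; print(b['conf'],m.sum(),np.percentile(P,[1,50,99],axis=0).round().tolist())
    T=P[(P[:,2]>110)&(P[:,2]<235)&(P[:,0]<180)&(P[:,0]>100)];a=np.polyfit(T[:,2],T[:,0],1);print('angle',np.pi/2+np.arctan(a[0]),len(T))
  for q in['deck_tin','beaker','bottle','ring_mould','tin','spatula']:
    for b in boxes_of(q,p)[:1]: print(q,np.round(b['position'],3),round(b['conf'],2))
"
```

```text
clock 11.28 unit TCP mm [-2.01e+01 -1.00e-01  2.81e+02] R [[-0.973, 0.229, -0.0], [0.229, 0.973, 0.0]] F [ 0.2 -0.6 -0.7] grip -0.0005562006815432032
0.58 4227 [[116.0, -97.0, 0.0], [139.0, -39.0, 184.0], [244.0, 320.0, 243.0]]
angle 1.85039735019914 3426
deck_tin [ 0.469 -0.017  0.097] 0.49
bottle [0.537 0.08  0.089] 0.86
ring_mould [ 0.478 -0.273  0.028] 0.8
tin [0.686 0.084 0.054] 0.51
spatula [ 0.357 -0.031  0.002] 0.74
0.62 3907 [[116.0, -92.0, 100.0], [146.0, 25.0, 212.0], [168.0, 93.0, 245.0]]
angle 1.8534433321173451 2681
deck_tin [0.469 0.    0.1  ] 0.68
beaker [ 0.471 -0.074  0.1  ] 0.53
bottle [0.541 0.09  0.104] 0.9
ring_mould [ 0.468 -0.076  0.103] 0.57
tin [0.673 0.08  0.055] 0.62
spatula [ 0.369 -0.01  -0.002] 0.69
```

View pics/f.png

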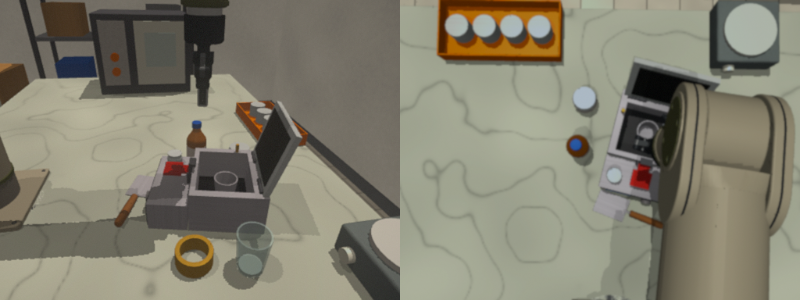

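The lid now stands open at 1.85 rad, at about pixel (280,150) in the side view. The tab is at rest, the arm is clear and everything else is in place.

```bash
python3 -c "
from h import *
print(ticket.hand_in())"
```

```text
the job is handed in; nothing more can be done
None
```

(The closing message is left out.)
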